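# Load the overnight setting dies behind the gate

## Robot

A 7-joint arm with a two-finger parallel gripper is mounted at the origin on the work surface. World frame = base frame: x ahead of the robot, y to its left, z up, the work surface at z = 0. Lengths are in m, angles in rad, forces in N, time in s.
With the tool pointing down it reaches from about 0.35 to 0.9 m from the base axis. Payload 19.9 kg.
Tool frame: the origin (TCP) lies on the centre line of the jaws, within the pads' length; the fingertips stand 8 mm ahead of it and the grasp point (between the pads) lies 11 mm behind it; z points along the fingers, y is the line along which they close (so a half turn about z gives the same grasp; the last joint's range is limited). The gripper opens to 94 mm and grips with 3 to 60 N. Pads are 16 mm wide; open, the fingers measure 119 mm over their backs; the gripper's body (75 mm by 177 mm) begins 78 mm behind the grasp point.
Start: joints at [-1.185, 0.417, -0.01, 1.614, 0.005, 1.111, -0.053], TCP at [0.259, 0.569, 0.213] pointing down, gripper open.
Joint ranges: [-2.81, 2.81], [-0.39, 2.02], [-1.27, 1.25], [0.06, 2.57], [-1.19, 4.33], [0.19, 2], [-2.82, 2.82]. Speed limits (rad/s): [1.89, 1.89, 2.39, 2.39, 3.01, 3.01, 3.01].

## Interface

Orientations are given as a rotation vector (axis times angle).
In Python, from station import status, viewer, order gives the robot as it stands.
- The arm moves only by the tool drive_tool, never from a script. Its argument "moves" is a list that holds one entry, the list of rows, each a list of 7 numbers: the shift along the tool's x, y, z in m, then the turn, a rotation vector about the tool's x, y, z in degrees, then the opening in per cent of the stroke, from 0 (shut) to 100 (fully open). In form: [[[x, y, z, rx, ry, rz, fingers], ...]]. A call has 1 to 12 rows; each row shifts and turns the commanded pose from where the row before left it, along the tool's axes as they then stand; what a row does not reach is not made up. A row lasts 1/10 s, in which the tool goes at most 50 mm and 8.59 degrees, less where a joint would pass 70% of its speed; a pose out of reach is approached as far as the arm can. A call with a gripper value outside its range is refused whole. The fingers move at their own pace and stop on an object; the grip force is fixed at half the most. Time passes only in rows, so rows that do not move let the fingers close. It gives the time, the measured TCP pose, the force, the opening and the grip force at its end, in the units of the state.
- status.get_obs(): the state, without advancing time (a new reading comes with each control period).
- viewer.capture(name): name is "scene" or "top"; returns the picture (384x512x3 uint8, red, green, blue); there is no depth.
- viewer.get_calibration(name): a dict with "mtx" (3x3 intrinsics, pixels), "xyz" and "orientation" of the camera in the world. Camera axes: x right, y up, looking along -z (the intrinsics and any distortion apply to the point x, -y, -z); pixel columns grow to the right and rows downward; lengths in m; the calibration is good to about 2 mm. A picture is of the moment at which its call begins. get_calibration takes no time and is no camera call.
- order.close_job(): hands the job in; it is judged then, once.
The state is a dict: "time_s": time; "q": joint angles; "qd": joint speeds; "joint_efforts": joint torques, N m; "tcp_pos": TCP position; "eef_rot": TCP orientation; "wrist_force": force on the tool from outside, world axes, zero at the start; "torque": the same for the moment, N m; "gripper_width": finger opening in m; "grip_force": force on a finger pad.
Only numpy, scipy, OpenCV 4.12 (cv2) and the standard library are available. Lean on these libraries where they do the work, as an engineer would, in place of code of your own. Each camera call takes 0.05 s, during which the arm holds its last target. There are 200 camera calls.

## Task

Swing the little gate wide open by at least 60 degrees, slide every ear cushion ring up off the posts and seat each one flat in a round die of its own, and seat each square belt-pack cap flat in a square die of its own. With all the rings and caps down in their dies and the gate still open, swing the gate fully shut again and leave everything at rest. Leave the other things on the desk where they are.

Things in the scene. Friction and masses are not known exactly. Their poses are not given: they have to be found in the camera images.
- ring1: black rubber ear cushion ring, outside diameter 60, hole 34 diameter, 18 thick, 60 g nominal; starts threaded on a post of the stand, lying flat, alone or stacked two high (None if absent). Origin at its centre, on the axis halfway through its thickness, z along the axis; either face may be up when seated
- ring2: black rubber ear cushion ring, outside diameter 60, hole 34 diameter, 18 thick, 60 g nominal; starts threaded on a post of the stand, lying flat, alone or stacked two high (None if absent). Origin at its centre, on the axis halfway through its thickness, z along the axis; either face may be up when seated
- ring3: black rubber ear cushion ring, outside diameter 60, hole 34 diameter, 18 thick, 60 g nominal; starts threaded on a post of the stand, lying flat, alone or stacked two high (None if absent). Origin at its centre, on the axis halfway through its thickness, z along the axis; either face may be up when seated
- cap1: square grey plastic belt-pack cap, 60 x 60 x 18 thick, lying flat loose on the desk left of the gate (None if absent). Origin at its centre, halfway through its thickness, z up out of its detailed face, x and y square to its sides; 70 g nominal; any quarter turn, either face up, is right when seated
- cap2: square grey plastic belt-pack cap, 60 x 60 x 18 thick, lying flat loose on the desk left of the gate (None if absent). Origin at its centre, halfway through its thickness, z up out of its detailed face, x and y square to its sides; 70 g nominal; any quarter turn, either face up, is right when seated
- die_round_a_hole0 (a point): pale wooden setting die, fixed block 88 (x) x 77 (y) x 18 high with one round cavity 63 in diameter, 7 deep, in its top. Five dies stand side by side, 78 apart along y, in varying order. Point: centre of the cavity's mouth, level with the block's top (26 above the desk), x, y along the block's sides, z up; the centre of a fully seated piece is 2 above it
- die_round_b_hole0 (a point): pale wooden setting die, fixed block 88 (x) x 77 (y) x 18 high with one round cavity 63 in diameter, 7 deep, in its top. Five dies stand side by side, 78 apart along y, in varying order. Point: centre of the cavity's mouth, level with the block's top (26 above the desk), x, y along the block's sides, z up; the centre of a fully seated piece is 2 above it
- die_round_c_hole0 (a point): pale wooden setting die, fixed block 88 (x) x 77 (y) x 18 high with one round cavity 63 in diameter, 7 deep, in its top. Five dies stand side by side, 78 apart along y, in varying order. Point: centre of the cavity's mouth, level with the block's top (26 above the desk), x, y along the block's sides, z up; the centre of a fully seated piece is 2 above it
- die_square_a_hole0 (a point): pale wooden setting die, fixed block 88 (x) x 77 (y) x 18 high with one square cavity 63 each way, 7 deep, in its top. Five dies stand side by side, 78 apart along y, in varying order. Point: centre of the cavity's mouth, level with the block's top (26 above the desk), x, y along the block's sides, z up; the centre of a fully seated piece is 2 above it
- die_square_b_hole0 (a point): pale wooden setting die, fixed block 88 (x) x 77 (y) x 18 high with one square cavity 63 each way, 7 deep, in its top. Five dies stand side by side, 78 apart along y, in varying order. Point: centre of the cavity's mouth, level with the block's top (26 above the desk), x, y along the block's sides, z up; the centre of a fully seated piece is 2 above it
- post: fixed stand with two upright steel posts, 24 in diameter with conical tips, at y +50 and -50 from its middle, on a foot 84 (x) x 184 (y) x 10 high; post tops 56 above the desk. Origin under the foot's centre. Rings slide straight up off the posts
- bay: fixed wooden base board 220 (x) x 420 (y) x 8 high carrying the dies; a fence 64 high stands along its near side (95 on the -x side of its origin), with the gate in a gap in its middle. A headset stand 180 tall is just beyond its left end. Origin under its centre, x away from the robot, y to the left along the row of dies
- gate (a joint): swinging wooden gate, 12 thick, 132 long, top 62 above the desk, turning about an upright hinge at its right end (-y); 0 = shut in line with the fence, grows as its left end swings towards the robot, up to 1.45 rad (fully open). Stays where left; light friction (0.05 N m)
- gate_knob (a point): middle of the gate's upright round wooden knob, 18 in diameter and 38 tall, standing on the gate's top near its free end: 115 from the hinge; this point is 81 above the desk (knob from 62 to 100)
- gate_hinge (a point): point on the gate's hinge axis, at the height of the knob's middle
- belt_pack: grey plastic belt pack lying flat, 95 x 62 x 26, origin under its centre. Not part of the job
- mic_capsule: silver microphone capsule standing up, 54 diameter, 66 tall, origin under its centre. Not part of the job
- jack_adapter: brass jack adapter lying down, 60 long, 22 thick, origin under its middle. Not part of the job
- tape_roll: grey cloth tape roll lying flat, 100 diameter, 24 high, origin under its centre. Not part of the job
- mug: white mug, 80 diameter, 92 tall, origin under its centre. Not part of the job
Mind the look-alikes: they are no part of the job. What is shaped like the ring3 but blue or orange is not meant.

How it is judged:
By the outcome, as a careful person would: the job done as asked, in the order asked, and still so for the second after the job is handed in, with the robot touching nothing.
Of ring2, ring3 only 1 to 2 are there at a start; the rules pass over those that are not, and their reading is None.
Of cap1, cap2 only 1 to 2 are there at a start; the rules pass over those that are not, and their reading is None.
At some moment in a run one of cap1, cap2 may be knocked a few centimetres aside while the robot is not near it.
Once in a run the grip may slacken for a moment while it holds something.
It also fails if it takes over 210 s, if anything falls off the work surface, if the arm or the gripper's body presses on something with over 40 N, if the wrist force passes 120 N, or if a joint passes its speed limit or range.

## Working session

There is one attempt and no reset: what is moved stays moved. The work goes in short steps, Python scripts to look and compute and a tool call to move; the robot and the scene stay as the last step left them, time stands still between calls to the robot, and variables do not carry over. Pictures are saved under pics/ and viewed, at most 14 in all, crops included, and the job is handed in when it is done.

Besides the shell and the picture viewer there is one more tool, called after "Emit:" as name(argument=value, ...) on one line, values as JSON. drive_tool: Moves the arm, as the interface text tells. Its arguments: {"type":"object","properties":{"moves":{"type":"array","items":{"type":"array","items":{"type":"array","items":{"type":"number"}}}}},"required":["moves"]}

```bash
ls; mkdir -p pics; cat > h.py <<'E'
import numpy as np, cv2
from scipy.spatial.transform import Rotation as R
from station import status, viewer, order
def cal(n):
    c=viewer.get_calibration(n); o=np.array(c["orientation"],float)
    M=R.from_rotvec(o).as_matrix() if o.shape==(3,) else (o if o.shape==(3,3) else R.from_quat(o).as_matrix())
    return c,np.array(c["mtx"]),np.array(c["xyz"]),M
def pix2w(n,u,v,z):
    c,K,t,M=cal(n); d=np.linalg.inv(K)@[u,v,1]; d=M@[d[0],-d[1],-d[2]]
    return t+d*(z-t[2])/d[2]
def w2pix(n,p):
    c,K,t,M=cal(n); q=M.T@(np.array(p)-t); q=K@[q[0],-q[1],-q[2]]; return q[:2]/q[2]
def cap(n,f=None):
    im=viewer.capture(n)[:,:,::-1].copy()
    if f: cv2.imwrite("pics/"+f,im)
    return im
E
python3 - <<'E'
from h import *
for n in("scene","top"):
    im=cap(n); cv2.imwrite(f"pics/{n}0.png",cv2.resize(im,(800,600),interpolation=cv2.INTER_CUBIC)); cv2.imwrite(f"pics/{n}0r.png",im)
    print(viewer.get_calibration(n))
print(status.get_obs())
E
```

```text
pics
{'mtx': array([[401.60643565,   0.        , 255.33916166],
       [  0.        , 401.60643565, 190.50918181],
       [  0.        ,   0.        ,   1.        ]]), 'xyz': array([ 0.83878579, -0.48998298,  0.91847091]), 'orientation': array([0.6549702 , 0.19570692, 0.55536702])}
{'mtx': array([[477.31090694,   0.        , 254.16438102],
       [  0.        , 477.31090694, 197.877793  ],
       [  0.        ,   0.        ,   1.        ]]), 'xyz': array([0.23689763, 0.04764174, 1.44173948]), 'orientation': array([ 0.15346712, -0.14055268, -1.57651735])}
{'time_s': 0.1, 'q': array([-1.18450201,  0.4179241 , -0.01031164,  1.61408006,  0.0047186 ,
        1.11067164, -0.05306167]), 'qd': array([ 0.00211205, -0.00092666, -0.00103419, -0.00297605,  0.00057816,
       -0.00092622,  0.00135837]), 'joint_efforts': array([ 1.43583748e-03, -8.52581692e+01,  6.39905669e-01, -4.26697648e+01,
       -4.88871639e-02,  1.62384060e-02,  2.35421828e-05]), 'tcp_pos': array([0.25917185, 0.56839345, 0.21289593]), 'eef_rot': array([-6.66895597e-01, -3.06985957e+00,  1.65224110e-03]), 'wrist_force': array([-0.38338224,  0.01360816,  0.14846892]), 'torque': array([-0.0136228 ,  0.00512031, -0.05837582]), 'grip_force': 0.0, 'gripper_width': 0.09385036622527416}
```

View pics/scene0.png

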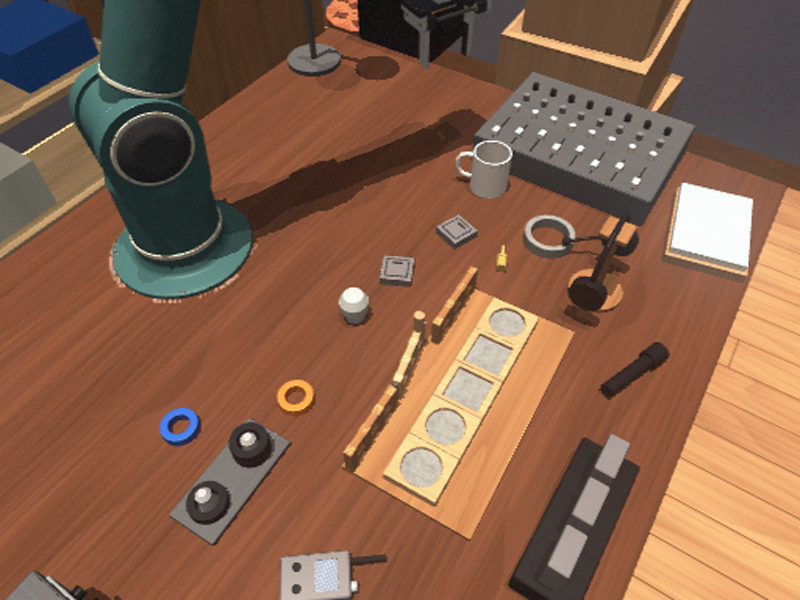

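View pics/top0.png

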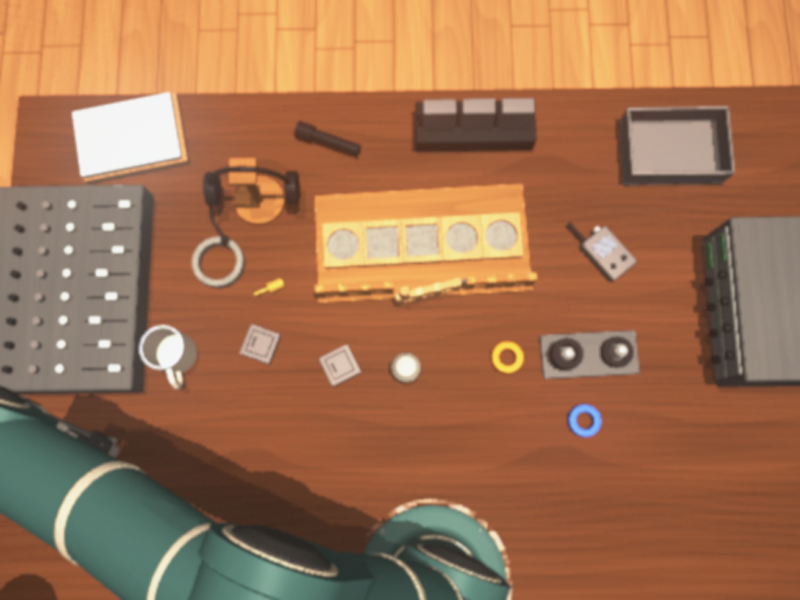

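The scene view shows the stand with black rings at (207,500) and (250,443). The blue ring (180,426) and orange ring (295,396) are look-alikes lying loose on the desk. Caps are at (397,268) and (457,230), and the gate knob at (419,320). Next I'll enlarge to confirm and count the rings.

```bash
python3 - <<'E'
from h import *
s=cv2.imread("pics/scene0r.png"); t=cv2.imread("pics/top0r.png")
a=cv2.resize(s[255:355,100:215],None,fx=5,fy=5,interpolation=cv2.INTER_CUBIC)[:500]
b=cv2.resize(s[165:345,210:385],(486,500),interpolation=cv2.INTER_CUBIC)
c=np.hstack([a,b]); c=c[:, :]; f=800/c.shape[1]; cv2.imwrite("pics/c1.png",cv2.resize(c,None,fx=f,fy=f)); print(f)
c=cv2.resize(t[110:260,145:415],(800,444),interpolation=cv2.INTER_CUBIC); cv2.imwrite("pics/c2.png",c)
E
```

```text
0.7540056550424128
```

View pics/c1.png

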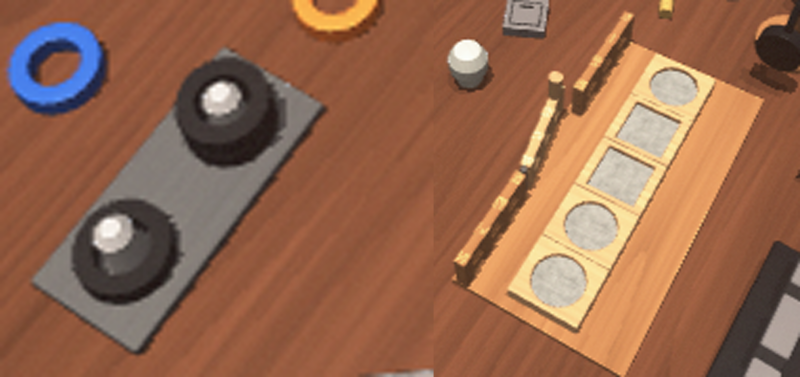

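View pics/c2.png

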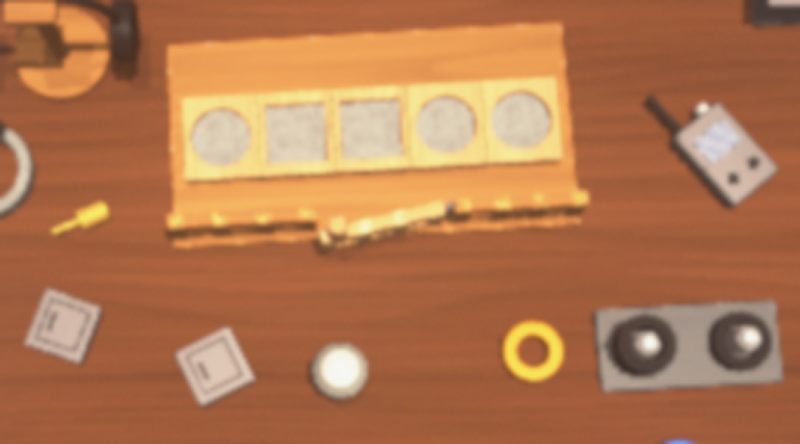

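Confirmed: there are three black rings, two stacked on the left post (crop 228,110) and a single on the right (125,250). The dies, left to right, are round, square, square, round, round. Both caps are present. Next I'll measure.

```bash
cat >> h.py <<'E'
def blobs(im,mask,amin,amax):
    n,l,s,c=cv2.connectedComponentsWithStats(mask.astype(np.uint8),connectivity=4)
    return [(c[i],s[i],(l==i).astype(np.uint8)) for i in range(1,n) if amin<s[i][4]<amax]
E
python3 - <<'E'
from h import *
np.set_printoptions(precision=4,suppress=True)
for n in("top","scene"):
    im=cv2.imread(f"pics/{n}0r.png"); hsv=cv2.cvtColor(im,cv2.COLOR_BGR2HSV)
    big=hsv
    m=(hsv[...,1]<75)&(hsv[...,2]>75)
    print(n,"grey")
    for c,s,l in blobs(im,m,120,2500):
        P=pix2w(n,*c,0.0225); 
        if 0.2<P[0]<0.8 and abs(P[1])<.45:
            r=cv2.minAreaRect(cv2.findContours(l,0,1)[0][0]); print(c,s[4],P[:2],pix2w(n,*c,0.018)[:2],r[2])
    m=(hsv[...,2]<75)
    print("dark")
    for c,s,l in blobs(im,m,60,2500):
        P=pix2w(n,*c,0.0225)
        if 0.2<P[0]<0.8 and abs(P[1])<.45: print(c,s[4],P[:2])
E
```

```text
top grey
[320.0833 150.4855] 276 [ 0.6516 -0.1465] [ 0.6529 -0.1471] 90.0
[294.9928 151.8309] 278 [ 0.6483 -0.0692] [ 0.6496 -0.0696] 90.0
[269.8113 153.2394] 355 [0.6448 0.0084] [0.6461 0.0083] 85.91438293457031
[244.3109 154.8151] 357 [0.6407 0.087 ] [0.642  0.0871] 86.18592071533203
[388.7991 161.5759] 632 [ 0.6138 -0.3554] [ 0.615  -0.3567] 48.36646270751953
[219.0686 156.2599] 277 [0.6371 0.1648] [0.6384 0.1651] 0.0
[138.5861 167.617 ] 389 [0.6041 0.4119] [0.6053 0.413 ] 90.0
[166.0508 219.7081] 394 [0.4417 0.3235] [0.4424 0.3243] 20.556045532226562
[377.404  226.4487] 1589 [ 0.4143 -0.309 ] [ 0.4149 -0.3102] 86.72950744628906
[217.1481 233.4074] 405 [0.3987 0.1696] [0.3992 0.17  ] 63.43495178222656
[259.1741 234.9838] 247 [0.3926 0.0442] [0.3931 0.0442] 90.0
dark
[137.2366 122.7527] 93 [0.7487 0.4212]
scene grey
[291.6439 146.2614] 264 [0.4451 0.3201] [0.4431 0.3242] 45.0
[350.1613 150.4739] 403 [0.6064 0.4032] [0.6052 0.4077] 45.0
[253.8059 171.523 ] 304 [0.4035 0.1674] [0.4013 0.1707] 4.763641834259033
[226.1941 194.6471] 340 [0.3857 0.0519] [0.3835 0.0546] 90.0
[324.2586 206.569 ] 290 [0.6376 0.1659] [0.6366 0.1692] 9.462322235107422
[312.0793 227.0466] 429 [0.6413 0.0876] [0.6403 0.0905] 25.016895294189453
[299.0329 249.037 ] 487 [0.6451 0.0099] [0.6441 0.0125] 26.56505012512207
[284.6991 272.8773] 432 [ 0.6485 -0.0679] [ 0.6475 -0.0658] 75.96376037597656
[146.1411 311.3078] 1410 [ 0.4306 -0.3261] [ 0.4285 -0.3253] 37.5685920715332
[269.1976 298.9919] 496 [ 0.6522 -0.146 ] [ 0.6513 -0.1443] 90.0
[131.0335 319.1229] 179 [ 0.4144 -0.3585] [ 0.4123 -0.3579] 63.43495178222656
[202.7049 368.8794] 1318 [ 0.6168 -0.3543] [ 0.6157 -0.3536] 84.2894058227539
dark
[292.697  152.9697] 66 [0.4623 0.2967]
[368.7895 202.1842] 76 [0.7348 0.2473]
[160.2216 285.1697] 501 [ 0.4143 -0.2593]
[133.5694 322.3756] 418 [ 0.4245 -0.3609]
[233.9217 358.713 ] 115 [ 0.6601 -0.3015]
```

```bash
python3 - <<'E'
from h import *
np.set_printoptions(precision=4,suppress=True)
for p in((158.9,280.7),(130,316)): print("post s",pix2w("scene",*p,.052)[:2])
for p in((363.7,225.9),(397.5,224.2)): print("post t",pix2w("top",*p,.052)[:2])
print("knob s",pix2w("scene",268.5,201.7,.1)[:2])
# hinge by geometry: gate gap centre at bay -95 x ; bay centre from dies
# caps yaw
for n in("top","scene"):
    im=cv2.imread(f"pics/{n}0r.png"); hsv=cv2.cvtColor(im,cv2.COLOR_BGR2HSV)
    for c0 in ((166,220),(217,233)) if n=="top" else ((291.6,146.3),(253.8,171.5)):
        m=(hsv[...,1]<90)&(hsv[...,2]>60)
        for c,s,l in blobs(im,m,150,700):
            if np.hypot(*(c-c0))<6:
                q=cv2.findContours(l,0,1)[0][0][:,0,:]
                W=np.array([pix2w(n,*p,.018)[:2] for p in q]).astype(np.float32)
                print(n,cv2.minAreaRect(W*1000), s[4])
a=cv2.imread("pics/scene0r.png")[150:260,215:335]; b=cv2.imread("pics/top0r.png")[160:260,150:340]
h=lambda i,w:cv2.resize(i,(w,int(i.shape[0]*w/i.shape[1])),interpolation=cv2.INTER_CUBIC)
a=h(a,310)[:284];b=h(b,490); o=np.zeros((290,800,3),np.uint8); o[:a.shape[0],:310]=a;o[:b.shape[0],310:]=b; cv2.imwrite("pics/c3.png",o); print(a.shape,b.shape)
E
```

```text
post s [ 0.4181 -0.2601]
post s [ 0.4215 -0.359 ]
post t [ 0.4127 -0.2617]
post t [ 0.4166 -0.3606]
knob s [0.5288 0.0453]
top ((442.6507873535156, 324.24200439453125), (62.29023742675781, 61.92357635498047), 69.89118194580078) 416
top ((399.9111328125, 170.2047576904297), (60.94982147216797, 61.609474182128906), 26.276845932006836) 426
scene ((445.8141174316406, 320.0165100097656), (68.74646759033203, 70.13357543945312), 70.14997863769531) 342
scene ((403.29351806640625, 165.94149780273438), (62.58505630493164, 71.29969787597656), 32.345703125) 370
(284, 310, 3) (257, 490, 3)
```

View pics/c3.png

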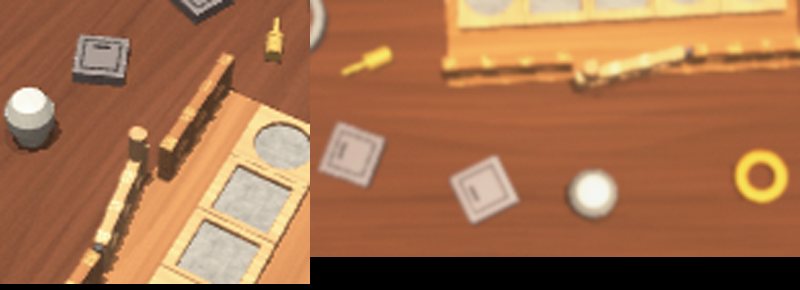

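```bash
python3 - <<'E'
from h import *
np.set_printoptions(precision=4,suppress=True)
print("knob t",pix2w("top",255.1,191,.1)[:2],pix2w("top",255.1,191,.08)[:2],"gate right end t",pix2w("top",297.3,180.2,.062)[:2])
print("gate right s",pix2w("scene",215+100/2.583,150+248/2.583,.062)[:2])
# fence ends: top crop c2 corners
f=lambda x,y:(145+x*.3375,110+y*.338)
for p in((170,238),(585,200)): print("fence",pix2w("top",*f(*p),.064)[:2])
for p in((168,45),(562,25)): print("board far",pix2w("top",*f(*p),.008)[:2])
yb=np.deg2rad(2.67); X=np.array([np.cos(yb),np.sin(yb)]);Y=np.array([-X[1],X[0]])
for ly in(-66,-70): print("hinge if", np.array([.6449,.0091])-.095*X+ly/1000*Y)
o=status.get_obs(); print(o['tcp_pos'],R.from_rotvec(o['eef_rot']).as_matrix())
E
```

```text
knob t [0.5108 0.0545] [0.5149 0.0546] gate right end t [ 0.5497 -0.0705]
gate right s [ 0.5561 -0.0655]
fence [0.5217 0.2102]
fence [ 0.5555 -0.2039]
board far [0.7431 0.2211]
board far [ 0.76   -0.1981]
hinge if [ 0.5531 -0.0613]
hinge if [ 0.5533 -0.0652]
[0.2592 0.5684 0.2129] [[-0.9099  0.4149 -0.0003]
 [ 0.4149  0.9099 -0.001 ]
 [-0.0001 -0.0011 -1.    ]]
```

Emit:
drive_tool(moves=[[[0,0,0,0,0,8.2,100],[0,0,0,0,0,8.2,100],[0,0,0,0,0,8.2,100],[0,0,0,0,0,8.2,100],[0,0,0,0,0,8.2,100],[0,0,0,0,0,8.2,100],[0,0,0,0,0,8.2,100],[0,0,0,0,0,8.1,100]]])

```text
time_s: 0.9
tcp_pos: [0.2592, 0.5685, 0.2131]
eef_rot: [2.228, 2.214, -0.001]
wrist_force: [-0.3, 0.1, 0.5]
gripper_width: 0.0942
grip_force: 0.0
```

Emit:
drive_tool(moves=[[[-0.0435,0.022,0,0,0,0,100],[-0.0435,0.022,0,0,0,0,100],[-0.0435,0.022,0,0,0,0,100],[-0.0435,0.022,0,0,0,0,100],[-0.0435,0.022,0,0,0,0,100],[-0.0435,0.022,0,0,0,0,100],[-0.0435,0.022,0,0,0,0,100],[-0.0435,0.022,0,0,0,0,100],[-0.0435,0.022,0,0,0,0,100],[-0.0435,0.022,0,0,0,0,100],[-0.0435,0.022,0,0,0,0,100],[-0.0435,0.022,0,0,0,0,100]]])

```text
time_s: 2.1
tcp_pos: [0.5236, 0.0448, 0.2135]
eef_rot: [-2.221, -2.222, -0.0]
wrist_force: [0.5, 0.8, -0.3]
gripper_width: 0.0939
grip_force: 0.0
```

Emit:
drive_tool(moves=[[[0,0,0.04,0,0,0,100],[0,0,0.04,0,0,0,100],[0,0,0,0,0,0,100]]])

```text
time_s: 2.4
tcp_pos: [0.5205, 0.046, 0.1296]
eef_rot: [-2.22, -2.218, 0.01]
wrist_force: [-0.5, 0.7, 0.5]
gripper_width: 0.0941
grip_force: 0.0
```

```bash
python3 - <<'E'
from h import *
im=cap("scene","s1r.png"); o=status.get_obs(); print(o['tcp_pos'])
for d in(0,.008): print(w2pix("scene",o['tcp_pos']-[0,0,d]))
a=im[130:290,190:390]; cv2.imwrite("pics/s1.png",cv2.resize(a,None,fx=3.5,fy=3.5,interpolation=cv2.INTER_CUBIC))
E
```

```text
[0.52192617 0.04625079 0.13232155]
[266.68882296 192.45843898]
[266.62155162 194.43504634]
```

View pics/s1.png

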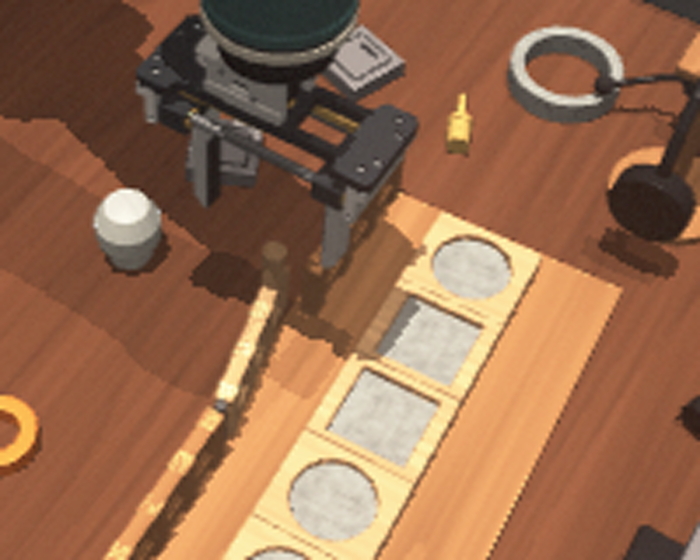

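Emit:
drive_tool(moves=[[[0,0,0.025,0,0,-6,100],[0,0.005,0.02,0,0,-6,100],[0,0,0,0,0,0,40],[0,0,0,0,0,0,40],[0,0,0,0,0,0,40],[0,0,0,0,0,0,40],[0,0,0,0,0,0,40],[0,0,0,0,0,0,40]]])

```text
time_s: 3.25
tcp_pos: [0.5283, 0.0472, 0.0889]
eef_rot: [1.977, 2.441, 0.001]
wrist_force: [-0.2, -0.2, -0.2]
gripper_width: 0.0493
grip_force: 0.0
```

Emit:
drive_tool(moves=[[[-0.0006,-0.012,0,0,0,-6,40],[-0.0006,-0.012,0,0,0,-6,40],[-0.0006,-0.012,0,0,0,-6,40],[-0.0006,-0.012,0,0,0,-6,40],[-0.0006,-0.012,0,0,0,-6,40],[-0.0006,-0.012,0,0,0,-6,40],[-0.0006,-0.012,0,0,0,-6,40],[-0.0006,-0.012,0,0,0,-6,40],[-0.0006,-0.012,0,0,0,-6,40],[-0.0006,-0.012,0,0,0,-6,40],[-0.0006,-0.012,0,0,0,-6,40],[-0.0006,-0.012,0,0,0,-6,40]]])

```text
time_s: 4.45
tcp_pos: [0.4373, -0.0533, 0.0886]
eef_rot: [-0.158, -3.138, -0.0]
wrist_force: [-0.1, 0.5, 0.2]
gripper_width: 0.0377
grip_force: 0.3
```

Emit:
drive_tool(moves=[[[0,0,-0.04,0,0,0,40],[0,0,-0.04,0,0,-6,40],[0.005,-0.048,0,0,0,0,80],[0.005,-0.048,0,0,0,0,80],[0.005,-0.048,0,0,0,0,80],[0.005,-0.048,0,0,0,0,80],[0.002,-0.016,0,0,0,0,80],[0,0,0,0,0,0,80]]])

```text
time_s: 5.25
tcp_pos: [0.4147, -0.2634, 0.1685]
eef_rot: [-0.007, -3.141, 0.001]
wrist_force: [0.4, 1.1, 0.1]
gripper_width: 0.0748
grip_force: 0.0
```

```bash
python3 - <<'E'
from h import *
im=cap("scene","s2r.png"); t=cap("top","t2r.png"); o=status.get_obs(); print(o['tcp_pos'],R.from_rotvec(o['eef_rot']).as_matrix()[:,0])
print(w2pix("scene",[.553,-.063,.062]))
a=cv2.resize(im[170:370,90:350],(650,500),interpolation=cv2.INTER_CUBIC); cv2.imwrite("pics/s2.png",a)
E
```

```text
[ 0.41551217 -0.26045389  0.16840444] [-9.99999730e-01  6.64577359e-04  3.14241774e-04]
[253.20357349 244.68883569]
```

View pics/s2.png

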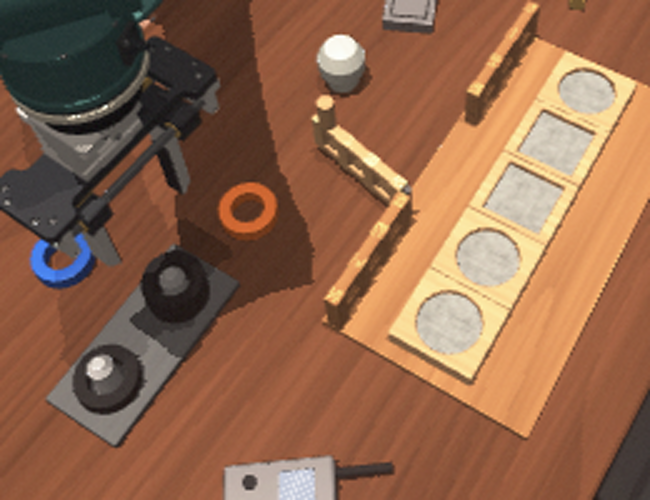

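The gate stands wide open (knob at crop 325,105), and the gripper is above the left post's stack (175,287). Next: squeeze the top ring along y to centre it.

Emit:
drive_tool(moves=[[[0,0,0.05,0,0,0,80],[0,0,0.04,0,0,0,80],[0,0,0.02,0,0,0,80],[0,0,0.013,0,0,0,80],[0,0,0,0,0,0,40],[0,0,0,0,0,0,40],[0,0,0,0,0,0,40],[0,0,0,0,0,0,40],[0,0,0,0,0,0,40]]])

```text
time_s: 6.25
tcp_pos: [0.4163, -0.2611, 0.0465]
eef_rot: [0.0, 3.14, -0.001]
wrist_force: [-0.2, 2.0, 9.7]
gripper_width: 0.0584
grip_force: 29.9
```

Emit:
drive_tool(moves=[[[0,0,0,0,0,0,80],[0,0,0,0,0,0,80],[0,0,0,0,0,0,80],[0,0,0,0,0,0,80]]])

```text
time_s: 6.65
tcp_pos: [0.4156, -0.2609, 0.0456]
eef_rot: [0.0, 3.142, -0.0]
wrist_force: [0.5, -0.2, -0.0]
gripper_width: 0.0751
grip_force: 0.0
```

Emit:
drive_tool(moves=[[[0,0,0,0,0,8.2,80],[0,0,0,0,0,8.2,80],[0,0,0,0,0,8.2,80],[0,0,0,0,0,8.2,80],[0,0,0,0,0,8.2,80],[0,0,0,0,0,8.2,80],[0,0,0,0,0,8.2,80],[0,0,0,0,0,8.2,80],[0,0,0,0,0,8.2,80],[0,0,0,0,0,8.2,80],[0,0,0,0,0,8,80]]])

```text
time_s: 7.75
tcp_pos: [0.4156, -0.2609, 0.0455]
eef_rot: [2.228, 2.215, -0.0]
wrist_force: [0.2, 0.1, 0.0]
gripper_width: 0.0751
grip_force: 0.0
```

Emit:
drive_tool(moves=[[[0,0,0,0,0,0,40],[0,0,0,0,0,0,40],[0,0,0,0,0,0,40],[0,0,0,0,0,0,40],[0,0,0,0,0,0,40],[0,0,-0.01,0,0,0,40],[0,0,-0.02,0,0,0,40],[0,0,-0.02,0,0,0,40],[0,0,-0.02,0,0,0,40],[0,0,-0.02,0,0,0,40],[0,0,-0.02,0,0,0,40],[0,0,0,0,0,0,40]]])

```text
time_s: 8.95
tcp_pos: [0.4165, -0.2616, 0.158]
eef_rot: [2.219, 2.219, 0.003]
wrist_force: [-0.3, 0.0, 0.0]
gripper_width: 0.0595
grip_force: 30.0
```

Emit:
drive_tool(moves=[[[0.0275,0.0333,0,0,0,0,40],[0.0275,0.0333,0,0,0,0,40],[0.0275,0.0333,0,0,0,0,40],[0.0275,0.0333,0,0,0,0,40],[0.0275,0.0333,0,0,0,0,40],[0.0275,0.0333,0,0,0,0,40],[0.0275,0.0333,0,0,0,0,40],[0,0,0.04,0,0,0,40],[0,0,0.04,0,0,0,40],[0,0,0.015,0,0,0,40],[0,0,0,0,0,0,40]]])

```text
time_s: 10.05
tcp_pos: [0.6474, -0.0687, 0.0588]
eef_rot: [-2.22, -2.219, 0.004]
wrist_force: [-0.8, -1.0, -0.4]
gripper_width: 0.0594
grip_force: 30.0
```

```bash
python3 - <<'E'
from h import *
im=cap("scene","s3r.png"); t=cap("top","t3r.png"); o=status.get_obs(); print(o['tcp_pos'],o['gripper_width'],R.from_rotvec(o['eef_rot']).as_matrix()[:,0])
a=cv2.resize(im[210:320,230:340],(500,500),interpolation=cv2.INTER_CUBIC); cv2.imwrite("pics/s3.png",a)
E
```

```text
[ 0.64923142 -0.06905648  0.06188513] 0.059366862006407894 [ 7.10408507e-04  9.99999676e-01 -3.78101831e-04]
```

View pics/s3.png

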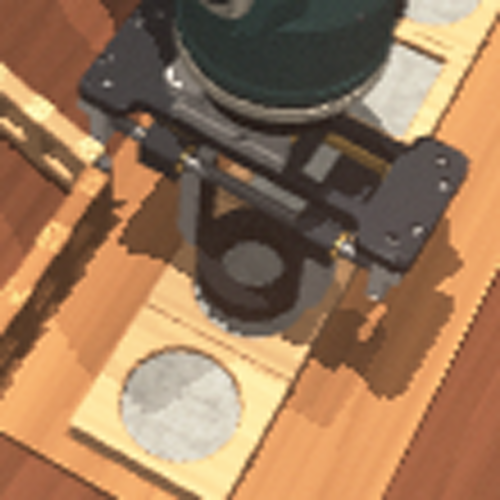

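The ring is held flat, concentric with the fourth die (crop 250,265). Lowering.

Emit:
drive_tool(moves=[[[0,0,0.01,0,0,0,40],[0,0,0.006,0,0,0,40],[0,0,0.002,0,0,0,40],[0,0,0.002,0,0,0,40],[0,0,0.001,0,0,0,40],[0,0,0,0,0,0,40]]])

```text
time_s: 10.75
tcp_pos: [0.6484, -0.0684, 0.0394]
eef_rot: [-2.221, -2.221, 0.001]
wrist_force: [-3.4, -0.2, 0.6]
gripper_width: 0.0596
grip_force: 30.0
```

Emit:
drive_tool(moves=[[[0,-0.001,0.001,0,0,0,40],[0,0,0.001,0,0,0,40],[0,0,0.001,0,0,0,40],[0,0,0.001,0,0,0,40],[0,0,0,0,0,0,40]]])

```text
time_s: 11.25
tcp_pos: [0.6479, -0.0685, 0.0363]
eef_rot: [2.222, 2.221, 0.001]
wrist_force: [-5.7, 1.9, 13.4]
gripper_width: 0.0595
grip_force: 30.0
```

Emit:
drive_tool(moves=[[[0,0,0,0,0,0,80],[0,0,0,0,0,0,80],[0,0,0,0,0,0,80],[0,0,0,0,0,0,80],[0,0,-0.04,0,0,0,80],[0,0,-0.045,0,0,0,80],[0,0,-0.035,0,0,0,80]]])

```text
time_s: 11.95
tcp_pos: [0.6479, -0.0688, 0.1578]
eef_rot: [2.221, 2.22, 0.001]
wrist_force: [0.7, 0.6, 0.4]
gripper_width: 0.0751
grip_force: 0.0
```

Emit:
drive_tool(moves=[[[-0.0275,-0.0331,0,0,0,0,80],[-0.0275,-0.0331,0,0,0,0,80],[-0.0275,-0.0331,0,0,0,0,80],[-0.0275,-0.0331,0,0,0,0,80],[-0.0275,-0.0331,0,0,0,0,80],[-0.0275,-0.0331,0,0,0,0,80],[-0.0275,-0.0331,0,0,0,0,80],[0,0,0,0,0,0,80]]])

```text
time_s: 12.75
tcp_pos: [0.4121, -0.2642, 0.1559]
eef_rot: [2.229, 2.214, 0.0]
wrist_force: [0.1, 0.4, -0.3]
gripper_width: 0.0749
grip_force: 0.0
```

```bash
python3 - <<'E'
from h import *
im=cap("scene","s4r.png"); t=cap("top","t4r.png"); o=status.get_obs(); print(o['tcp_pos'])
a=np.hstack([cv2.resize(x,(400,400),interpolation=cv2.INTER_CUBIC) for x in(im[235:325,225:315],im[250:350,100:200])]); cv2.imwrite("pics/s4.png",a)
E
```

```text
[ 0.41566432 -0.26133458  0.15572988]
```

View pics/s4.png

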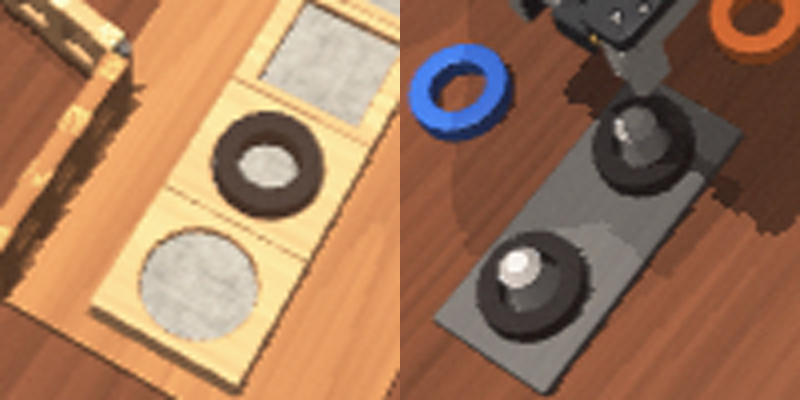

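The first ring sits flat in die 4 (crop 268,165), and one ring remains on each post. Next, the lower ring on the left post.

Emit:
drive_tool(moves=[[[0,0,0,0,0,-8.2,80],[0,0,0,0,0,-8.2,80],[0,0,0,0,0,-8.2,80],[0,0,0,0,0,-8.2,80],[0,0,0,0,0,-8.2,80],[0,0,0,0,0,-8.2,80],[0,0,0,0,0,-8.2,80],[0,0,0,0,0,-8.2,80],[0,0,0,0,0,-8.2,80],[0,0,0,0,0,-8.2,80],[0,0,0,0,0,-8,80]]])

```text
time_s: 13.95
tcp_pos: [0.4169, -0.2601, 0.1554]
eef_rot: [0.012, -3.141, 0.0]
wrist_force: [0.1, -0.2, -0.7]
gripper_width: 0.0753
grip_force: 0.0
```

Emit:
drive_tool(moves=[[[0,0,0.05,0,0,0,80],[0,0,0.05,0,0,0,80],[0,0,0.02,0,0,0,80],[0,0,0.009,0,0,0,80],[0,0,0,0,0,0,40],[0,0,0,0,0,0,40],[0,0,0,0,0,0,40],[0,0,0,0,0,0,40],[0,0,0,0,0,0,80],[0,0,0,0,0,0,80],[0,0,0,0,0,0,80],[0,0,0,0,0,0,80]]])

```text
time_s: 15.15
tcp_pos: [0.4159, -0.2609, 0.0265]
eef_rot: [-0.0, -3.141, 0.0]
wrist_force: [0.6, 1.0, -0.1]
gripper_width: 0.0751
grip_force: 0.0
```

Emit:
drive_tool(moves=[[[0,0,0,0,0,8.2,80],[0,0,0,0,0,8.2,80],[0,0,0,0,0,8.2,80],[0,0,0,0,0,8.2,80],[0,0,0,0,0,8.2,80],[0,0,0,0,0,8.2,80],[0,0,0,0,0,8.2,80],[0,0,0,0,0,8.2,80],[0,0,0,0,0,8.2,80],[0,0,0,0,0,8.2,80],[0,0,0,0,0,8,80]]])

```text
time_s: 16.25
tcp_pos: [0.416, -0.2609, 0.0265]
eef_rot: [2.228, 2.215, -0.0]
wrist_force: [-0.2, 0.5, 1.2]
gripper_width: 0.0752
grip_force: 0.0
```

Emit:
drive_tool(moves=[[[0,0,0,0,0,0,40],[0,0,0,0,0,0,40],[0,0,0,0,0,0,40],[0,0,0,0,0,0,40],[0,0,0,0,0,0,40],[0,0,-0.01,0,0,0,40],[0,0,-0.02,0,0,0,40],[0,0,-0.025,0,0,0,40],[0,0,-0.025,0,0,0,40],[0,0,-0.025,0,0,0,40],[0,0,-0.025,0,0,0,40],[0,0,0,0,0,0,40]]])

```text
time_s: 17.45
tcp_pos: [0.4169, -0.2617, 0.1594]
eef_rot: [2.219, 2.219, 0.003]
wrist_force: [0.3, -0.1, -1.7]
gripper_width: 0.0589
grip_force: 30.0
```

Emit:
drive_tool(moves=[[[0.0191,0.0392,0,0,0,0,40],[0.0191,0.0392,0,0,0,0,40],[0.0191,0.0392,0,0,0,0,40],[0.0191,0.0392,0,0,0,0,40],[0.0191,0.0392,0,0,0,0,40],[0.0191,0.0392,0,0,0,0,40],[0,0,0.045,0,0,0,40],[0,0,0.04,0,0,0,40],[0,0,0.02,0,0,0,40],[0,0,0.006,0,0,0,40],[0,0,0,0,0,0,40],[0,0,0,0,0,0,40]]])

```text
time_s: 18.65
tcp_pos: [0.652, -0.1468, 0.0473]
eef_rot: [2.221, 2.22, 0.002]
wrist_force: [0.1, -0.1, -1.1]
gripper_width: 0.06
grip_force: 3.0
```

Emit:
drive_tool(moves=[[[0,0,0.002,0,0,0,40],[0,0,0.002,0,0,0,40],[0,0,0.001,0,0,0,40],[0,0,0,0,0,0,40]]])

```text
time_s: 19.05
tcp_pos: [0.6512, -0.1463, 0.0406]
eef_rot: [2.222, 2.221, 0.0]
wrist_force: [0.6, -0.4, -0.7]
gripper_width: 0.0592
grip_force: 30.0
```

Emit:
drive_tool(moves=[[[0,0,0.001,0,0,0,40],[0,0,0.001,0,0,0,40],[0,0,0.001,0,0,0,40],[0,0,0.001,0,0,0,40],[0,0,0,0,0,0,40]]])

```text
time_s: 19.55
tcp_pos: [0.6511, -0.1464, 0.0363]
eef_rot: [-2.222, -2.221, 0.0]
wrist_force: [-0.1, -0.3, -0.9]
gripper_width: 0.0593
grip_force: 30.0
```

Emit:
drive_tool(moves=[[[0,0,0.0005,0,0,0,40],[0,0,0.0005,0,0,0,40],[0,0,0,0,0,0,40]]])

```text
time_s: 19.85
tcp_pos: [0.6512, -0.1464, 0.0357]
eef_rot: [2.222, 2.221, 0.0]
wrist_force: [-1.1, -0.2, 3.5]
gripper_width: 0.0594
grip_force: 30.0
```

Contact with the floor, no slip. Release, then go to the right post (0.419,-0.360) with the tool turned for the y squeeze.

Emit:
drive_tool(moves=[[[0,0,0,0,0,0,80],[0,0,0,0,0,0,80],[0,0,0,0,0,0,80],[0,0,0,0,0,0,80],[0,0,-0.04,0,0,0,80],[0,0,-0.045,0,0,0,80],[0,0,-0.035,0,0,0,80]]])

```text
time_s: 20.55
tcp_pos: [0.6513, -0.1467, 0.1578]
eef_rot: [2.221, 2.22, 0.0]
wrist_force: [0.3, 0.5, -0.4]
gripper_width: 0.0753
grip_force: 0.0
```

Emit:
drive_tool(moves=[[[-0.0357,-0.0387,0,0,0,0,80],[-0.0357,-0.0387,0,0,0,0,80],[-0.0357,-0.0387,0,0,0,0,80],[-0.0357,-0.0387,0,0,0,0,80],[-0.0357,-0.0387,0,0,0,0,80],[-0.0357,-0.0387,0,0,0,0,80],[0,0,0,0,0,0,80]]])

```text
time_s: 21.25
tcp_pos: [0.4254, -0.3542, 0.1563]
eef_rot: [2.231, 2.211, -0.001]
wrist_force: [-0.2, -0.1, -0.6]
gripper_width: 0.0752
grip_force: 0.0
```

Emit:
drive_tool(moves=[[[0,0,0,0,0,-8.2,80],[0,0,0,0,0,-8.2,80],[0,0,0,0,0,-8.2,80],[0,0,0,0,0,-8.2,80],[0,0,0,0,0,-8.2,80],[0,0,0,0,0,-8.2,80],[0,0,0,0,0,-8.2,80],[0,0,0,0,0,-8.2,80],[0,0,0,0,0,-8.2,80],[0,0,0,0,0,-8.2,80],[0,0,0,0,0,-8,80],[0,0,0,0,0,0,80]]])

```text
time_s: 22.45
tcp_pos: [0.4307, -0.3498, 0.1557]
eef_rot: [-0.003, 3.141, 0.0]
wrist_force: [-0.2, -0.8, 0.3]
gripper_width: 0.0754
grip_force: 0.0
```

```bash
python3 - <<'E'
from h import *
im=cap("scene","s5r.png"); t=cap("top","t5r.png"); o=status.get_obs(); print(o['tcp_pos'],R.from_rotvec(o['eef_rot']).as_matrix()[:,0])
a=np.hstack([cv2.resize(x,(400,400),interpolation=cv2.INTER_CUBIC) for x in(im[235:325,225:315],im[260:360,80:180])]); cv2.imwrite("pics/s5.png",a)
E
```

```text
[ 0.43064346 -0.34975139  0.15555408] [-9.99988507e-01  4.79108937e-03 -1.75840619e-04]
```

View pics/s5.png

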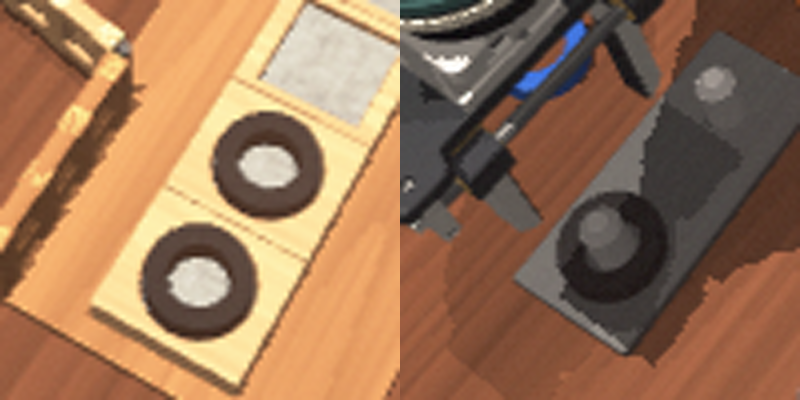

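Both rings are seated flat at (268,165) and (198,282); the last one is on the right post (610,245).

Emit:
drive_tool(moves=[[[0.0115,-0.0107,0.03,0,0,0,80],[0,0,0.04,0,0,0,80],[0,0,0.03,0,0,0,80],[0,0,0.02,0,0,0,80],[0,0,0.009,0,0,0,80],[0,0,0,0,0,0,40],[0,0,0,0,0,0,40],[0,0,0,0,0,0,40],[0,0,0,0,0,0,40],[0,0,0,0,0,0,40]]])

```text
time_s: 23.55
tcp_pos: [0.4197, -0.3608, 0.0275]
eef_rot: [0.001, 3.14, -0.001]
wrist_force: [-0.5, 1.1, 8.9]
gripper_width: 0.058
grip_force: 30.0
```

Emit:
drive_tool(moves=[[[0,0,0,0,0,0,80],[0,0,0,0,0,0,80],[0,0,0,0,0,0,80],[0,0,0,0,0,0,80]]])

```text
time_s: 23.95
tcp_pos: [0.4191, -0.3604, 0.0265]
eef_rot: [-0.0, -3.142, 0.0]
wrist_force: [-0.2, 0.2, 0.0]
gripper_width: 0.0754
grip_force: 0.0
```

Emit:
drive_tool(moves=[[[0,0,0,0,0,8.2,80],[0,0,0,0,0,8.2,80],[0,0,0,0,0,8.2,80],[0,0,0,0,0,8.2,80],[0,0,0,0,0,8.2,80],[0,0,0,0,0,8.2,80],[0,0,0,0,0,8.2,80],[0,0,0,0,0,8.2,80],[0,0,0,0,0,8.2,80],[0,0,0,0,0,8.2,80],[0,0,0,0,0,8,80]]])

```text
time_s: 25.05
tcp_pos: [0.4192, -0.3603, 0.0265]
eef_rot: [2.228, 2.215, 0.0]
wrist_force: [0.2, 0.7, -1.0]
gripper_width: 0.0754
grip_force: 0.0
```

Emit:
drive_tool(moves=[[[0,0,0,0,0,0,40],[0,0,0,0,0,0,40],[0,0,0,0,0,0,40],[0,0,0,0,0,0,40],[0,0,0,0,0,0,40],[0,0,-0.01,0,0,0,40],[0,0,-0.02,0,0,0,40],[0,0,-0.025,0,0,0,40],[0,0,-0.025,0,0,0,40],[0,0,-0.025,0,0,0,40],[0,0,-0.025,0,0,0,40],[0,0,0,0,0,0,40]]])

```text
time_s: 26.25
tcp_pos: [0.4199, -0.3615, 0.1598]
eef_rot: [2.219, 2.219, 0.002]
wrist_force: [-0.9, -0.3, -0.5]
gripper_width: 0.0597
grip_force: 30.0
```

Emit:
drive_tool(moves=[[[0.0438,0.0181,0,0,0,0,40],[0.0438,0.0181,0,0,0,0,40],[0.0438,0.0181,0,0,0,0,40],[0.0438,0.0181,0,0,0,0,40],[0.0438,0.0181,0,0,0,0,40],[0.0438,0.0181,0,0,0,0,40],[0.0438,0.0181,0,0,0,0,40],[0.0438,0.0181,0,0,0,0,40],[0.0438,0.0181,0,0,0,0,40],[0.0438,0.0181,0,0,0,0,40],[0.0438,0.0181,0,0,0,0,40],[0.0438,0.0181,0,0,0,0,40]]])

```text
time_s: 27.45
tcp_pos: [0.6366, 0.1672, 0.1563]
eef_rot: [-2.221, -2.222, 0.001]
wrist_force: [0.6, -0.2, 1.2]
gripper_width: 0.0599
grip_force: 30.0
```

Emit:
drive_tool(moves=[[[0,0,0,0,0,0,40],[0,0,0.04,0,0,0,40],[0,0,0.04,0,0,0,40],[0,0,0.015,0,0,0,40],[0,0,0,0,0,0,40],[0,0,0,0,0,0,40],[0,0,0,0,0,0,40]]])

```text
time_s: 28.15
tcp_pos: [0.6374, 0.1651, 0.0634]
eef_rot: [2.221, 2.22, 0.003]
wrist_force: [0.8, -0.1, -1.2]
gripper_width: 0.0597
grip_force: 30.0
```

Emit:
drive_tool(moves=[[[0,0,0.01,0,0,0,40],[0,0,0.007,0,0,0,40],[0,0,0.002,0,0,0,40],[0,0,0.002,0,0,0,40],[0,0,0.001,0,0,0,40],[0,0,0,0,0,0,40]]])

```text
time_s: 28.75
tcp_pos: [0.6365, 0.1651, 0.0395]
eef_rot: [2.222, 2.221, -0.0]
wrist_force: [1.1, 0.2, 0.9]
gripper_width: 0.0599
grip_force: 30.0
```

Emit:
drive_tool(moves=[[[0,0,0.001,0,0,0,40],[0,0,0.001,0,0,0,40],[0,0,0.001,0,0,0,40],[0,0,0,0,0,0,40]]])

```text
time_s: 29.15
tcp_pos: [0.6364, 0.1652, 0.0364]
eef_rot: [2.222, 2.221, -0.0]
wrist_force: [-0.2, 1.0, -1.0]
gripper_width: 0.0599
grip_force: 30.0
```

Emit:
drive_tool(moves=[[[0,0,0.0007,0,0,0,40],[0,0,0,0,0,0,80],[0,0,0,0,0,0,80],[0,0,0,0,0,0,80],[0,0,0,0,0,0,80],[0,0,-0.04,0,0,0,80],[0,0,-0.045,0,0,0,80],[0,0,-0.035,0,0,0,80],[0,0,0,0,0,0,80],[0,0,0,0,0,0,80]]])

```text
time_s: 30.15
tcp_pos: [0.6366, 0.1654, 0.1561]
eef_rot: [2.221, 2.221, 0.002]
wrist_force: [0.1, 0.2, 0.5]
gripper_width: 0.0754
grip_force: 0.0
```

```bash
python3 - <<'E'
from h import *
im=cap("scene","s6r.png"); t=cap("top","t6r.png"); o=status.get_obs(); print(o['tcp_pos'],R.from_rotvec(o['eef_rot']).as_matrix()[:,0])
a=np.hstack([cv2.resize(x,(400,400),interpolation=cv2.INTER_CUBIC) for x in(im[120:270,210:360],t[140:270,140:270])]); cv2.imwrite("pics/s6.png",a)
E
```

```text
[0.63592834 0.16524896 0.15470391] [ 8.50401452e-05  9.99999960e-01 -2.71252743e-04]
```

View pics/s6.png

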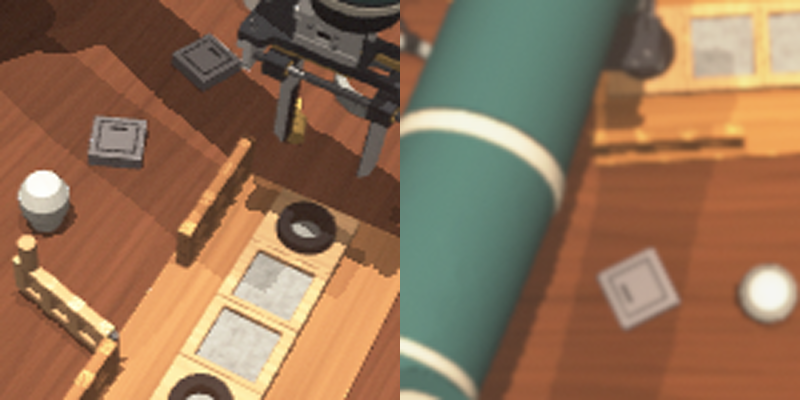

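Ring 3 is seated in the left die (crop 306,226), and the near cap is unmoved (crop 640,289 top). Next: squeeze it both ways, then grip it.

Emit:
drive_tool(moves=[[[0.0008,-0.0393,0,0,0,0,100],[0.0008,-0.0393,0,0,0,0,100],[0.0008,-0.0393,0,0,0,0,100],[0.0008,-0.0393,0,0,0,0,100],[0.0008,-0.0393,0,0,0,0,100],[0.0008,-0.0393,0,0,0,0,100],[0,0,0,0,0,0,100],[0,0,0,0,0,0,100]]])

```text
time_s: 31.05
tcp_pos: [0.4, 0.1708, 0.1556]
eef_rot: [-2.218, -2.222, -0.001]
wrist_force: [-0.6, 0.1, 0.5]
gripper_width: 0.094
grip_force: 0.0
```

Emit:
drive_tool(moves=[[[0,0,0,0,0,7.75,100],[0,0,0,0,0,7.75,100],[0,0,0,0,0,7.75,100],[0,0,0,0,0,7.75,100],[0,0,0,0,0,7.75,100],[0,0,0,0,0,7.75,100],[0,0,0,0,0,7.75,100],[0,0,0,0,0,7.75,100],[0,0,0,0,0,0,100],[0,0,0,0,0,0,100]]])

```text
time_s: 32.05
tcp_pos: [0.4013, 0.1695, 0.1556]
eef_rot: [3.045, 0.764, 0.0]
wrist_force: [0.7, 0.9, 0.2]
gripper_width: 0.0938
grip_force: 0.0
```

```bash
python3 - <<'E'
from h import *
o=status.get_obs(); M=R.from_rotvec(o['eef_rot']).as_matrix(); print(o['tcp_pos'],np.degrees(np.arctan2(M[1,0],M[0,0])),o['q'])
im=cap("scene","s7r.png"); hsv=cv2.cvtColor(im,cv2.COLOR_BGR2HSV)
print(M.T@(np.array([.400,.170,.017])-o['tcp_pos']))
# compare scene patch with initial for motion
a=cv2.imread("pics/s6r.png"); b=im
for nm,(x,y) in dict(A=(291,146),B=(253,171)).items():
    print(nm, np.abs(cv2.absdiff(cv2.imread("pics/scene0r.png")[y-15:y+15,x-15:x+15],a[y-15:y+15,x-15:x+15])).mean())
E
```

```text
[0.40134916 0.169455   0.15559391] 28.172170963168224 [-1.52230366  0.35143402  1.24276871  2.14736384 -0.41950521  0.92086062
 -1.11474196]
[-0.00088135 -0.00134966  0.13859217]
A 38.16777777777778
B 7.988888888888889
```

Emit:
drive_tool(moves=[[[-0.001,-0.001,0.04,0,0,0,100],[0,0,0.04,0,0,0,100],[0,0,0.035,0,0,0,100],[0,0,0.015,0,0,0,100],[0,0,0.0085,0,0,0,100],[0,0,0,0,0,0,40],[0,0,0,0,0,0,40],[0,0,0,0,0,0,40],[0,0,0,0,0,0,40],[0,0,0,0,0,0,40],[0,0,0,0,0,0,40]]])

```text
time_s: 33.2
tcp_pos: [0.3995, 0.1708, 0.0177]
eef_rot: [-3.047, -0.76, -0.001]
wrist_force: [-1.6, 0.7, 9.6]
gripper_width: 0.0594
grip_force: 29.9
```

Emit:
drive_tool(moves=[[[0,0,0,0,0,0,100],[0,0,0,0,0,0,100],[0,0,0,0,0,0,100],[0,0,0,0,0,0,100],[0,0,0,0,0,0,100],[0,0,0,0,0,0,100]]])

```text
time_s: 33.8
tcp_pos: [0.3993, 0.1703, 0.0173]
eef_rot: [3.048, 0.76, -0.0]
wrist_force: [0.2, -0.6, -0.1]
gripper_width: 0.0939
grip_force: 0.0
```

Emit:
drive_tool(moves=[[[0,0,-0.001,0,0,-8.2,100],[0,0,0,0,0,-8.2,100],[0,0,0,0,0,-8.2,100],[0,0,0,0,0,-8.2,100],[0,0,0,0,0,-8.2,100],[0,0,0,0,0,-8.2,100],[0,0,0,0,0,-8.2,100],[0,0,0,0,0,-8.2,100],[0,0,0,0,0,-8.2,100],[0,0,0,0,0,-8.2,100],[0,0,0,0,0,-8,100],[0,0,0.001,0,0,0,100]]])

```text
time_s: 35.0
tcp_pos: [0.3994, 0.1703, 0.0174]
eef_rot: [-1.615, -2.694, -0.001]
wrist_force: [0.2, 0.3, -0.0]
gripper_width: 0.094
grip_force: 0.0
```

Emit:
drive_tool(moves=[[[0,0,0,0,0,0,100],[0,0,0,0,0,0,40],[0,0,0,0,0,0,40],[0,0,0,0,0,0,40],[0,0,0,0,0,0,40],[0,0,0,0,0,0,40],[0,0,0,0,0,0,40]]])

```text
time_s: 35.7
tcp_pos: [0.3992, 0.1704, 0.0172]
eef_rot: [1.618, 2.693, -0.0]
wrist_force: [-1.0, -0.1, -0.8]
gripper_width: 0.0597
grip_force: 30.0
```

```bash
cat >> h.py <<'E'
def st():
    o=status.get_obs(); M=R.from_rotvec(o['eef_rot']).as_matrix(); print(o['time_s'],o['tcp_pos'].round(4),"phi",round(np.degrees(np.arctan2(M[1,0],M[0,0])),2),o['q'].round(2),"F",o['wrist_force'].round(1),"w",round(o['gripper_width'],4)); return o,M
E
python3 -c "from h import *; st()"
```

```text
35.7 [0.3992 0.1704 0.0172] phi 117.98 [-0.88  0.45  0.47  2.22 -0.39  0.55  0.38] F [-1.  -0.1 -0.8] w 0.0597
```

Emit:
drive_tool(moves=[[[0,0,-0.01,0,0,0,40],[0,0,-0.03,0,0,0,40],[0,0,-0.05,0,0,0,40],[0,0,-0.05,0,0,0,40],[0,0,0,0,0,8.4,40],[0,0,0,0,0,8.4,40],[0,0,0,0,0,8.5,40],[0,0,0,0,0,0,40]]])

```text
time_s: 36.5
tcp_pos: [0.3992, 0.1703, 0.1578]
eef_rot: [-2.172, -2.269, -0.001]
wrist_force: [-1.0, 0.7, -0.3]
gripper_width: 0.0592
grip_force: 30.0
```

Emit:
drive_tool(moves=[[[-0.0157,0.0395,0,0,0,0,40],[-0.0157,0.0395,0,0,0,0,40],[-0.0157,0.0395,0,0,0,0,40],[-0.0157,0.0395,0,0,0,0,40],[-0.0157,0.0395,0,0,0,0,40],[-0.0157,0.0395,0,0,0,0,40],[0,0,0.04,0,0,0,40],[0,0,0.04,0,0,0,40],[0,0,0.015,0,0,0,40],[0,0,0,0,0,0,40],[0,0,0,0,0,0,40],[0,0,0,0,0,0,40]]])

```text
time_s: 37.7
tcp_pos: [0.6414, 0.0876, 0.0644]
eef_rot: [2.166, 2.273, 0.003]
wrist_force: [0.7, 0.0, -0.6]
gripper_width: 0.0596
grip_force: 30.0
```

```bash
python3 -c "
from h import *
o,M=st(); print(M.T@(np.array([.6404,.0873,.0365])-o['tcp_pos']))"
```

```text
37.7 [0.6414 0.0876 0.0644] phi 92.75 [-0.61  0.7   0.61  1.68 -0.49  0.91  0.24] F [ 0.7  0.  -0.6] w 0.0596
[-0.00030149 -0.00113131  0.0279067 ]
```

Emit:
drive_tool(moves=[[[0,0,0.01,0,0,0,40],[0,0,0.007,0,0,0,40],[0,0,0.002,0,0,0,40],[0,0,0.002,0,0,0,40],[0,0,0.001,0,0,0,40],[0,0,0,0,0,0,40]]])

```text
time_s: 38.3
tcp_pos: [0.6405, 0.0874, 0.0402]
eef_rot: [2.169, 2.273, -0.0]
wrist_force: [-0.6, 0.2, -0.0]
gripper_width: 0.0594
grip_force: 30.0
```

Emit:
drive_tool(moves=[[[0,0,0.001,0,0,0,40],[0,0,0.001,0,0,0,40],[0,0,0.001,0,0,0,40],[0,0,0,0,0,0,40]]])

```text
time_s: 38.7
tcp_pos: [0.6404, 0.0874, 0.0371]
eef_rot: [-2.169, -2.273, 0.0]
wrist_force: [-0.8, 0.0, -1.4]
gripper_width: 0.0592
grip_force: 30.0
```

Emit:
drive_tool(moves=[[[0,0,0.001,0,0,0,40],[0,0,0,0,0,0,80],[0,0,0,0,0,0,80],[0,0,0,0,0,0,80],[0,0,0,0,0,0,80],[0,0,-0.04,0,0,0,80],[0,0,-0.045,0,0,0,80],[0,0,-0.035,0,0,0,80],[0,0,0,0,0,0,100]]])

```text
time_s: 39.6
tcp_pos: [0.6426, 0.0874, 0.1611]
eef_rot: [2.166, 2.27, 0.009]
wrist_force: [0.1, 0.3, 0.0]
gripper_width: 0.0802
grip_force: 0.0
```

Emit:
drive_tool(moves=[[[0.0351,-0.0265,0,0,0,0,100],[0.0351,-0.0265,0,0,0,0,100],[0.0351,-0.0265,0,0,0,0,100],[0.0351,-0.0265,0,0,0,0,100],[0.0351,-0.0265,0,0,0,0,100],[0.0351,-0.0265,0,0,0,0,100],[0.0351,-0.0265,0,0,0,0,100],[0,0,0,0,0,-8.5,100],[0,0,0,0,0,-8.5,100],[0,0,0,0,0,-8.5,100],[0,0,0,0,0,-8.5,100]]])

```text
time_s: 40.7
tcp_pos: [0.4433, 0.3242, 0.1558]
eef_rot: [-1.4, -2.812, 0.001]
wrist_force: [-0.2, 0.1, -0.4]
gripper_width: 0.0939
grip_force: 0.0
```

Emit:
drive_tool(moves=[[[0,0,0,0,0,-8.5,100],[0,0,0,0,0,-8.5,100],[0,0,0,0,0,-8.5,100],[0,0,0,0,0,-8.5,100],[0,0,0,0,0,0,100],[0,0,0,0,0,0,100]]])

```text
time_s: 41.3
tcp_pos: [0.4436, 0.3239, 0.156]
eef_rot: [-0.534, -3.096, 0.0]
wrist_force: [0.3, -0.4, -0.4]
gripper_width: 0.0941
grip_force: 0.0
```

```bash
python3 - <<'E'
from h import *
o,M=st(); print(M.T@(np.array([.4435,.324,.017])-o['tcp_pos']))
im=cap("scene","s8r.png"); t=cap("top","t8r.png")
a=np.hstack([cv2.resize(x,(400,400),interpolation=cv2.INTER_CUBIC) for x in(im[110:250,220:360],im[170:230,265:325+0])]); 
f=w2pix("scene",[.4435,.324,.018]); print(f)
cv2.imwrite("pics/s8.png",a)
E
```

```text
41.3 [0.4436 0.3239 0.156 ] phi 160.41 [-1.03  0.37  0.42  1.87 -0.18  0.94  0.71] F [ 0.3 -0.4 -0.4] w 0.0941
[6.39718395e-05 5.30170203e-05 1.38999080e-01]
[291.72561069 146.34915147]
```

View pics/s8.png

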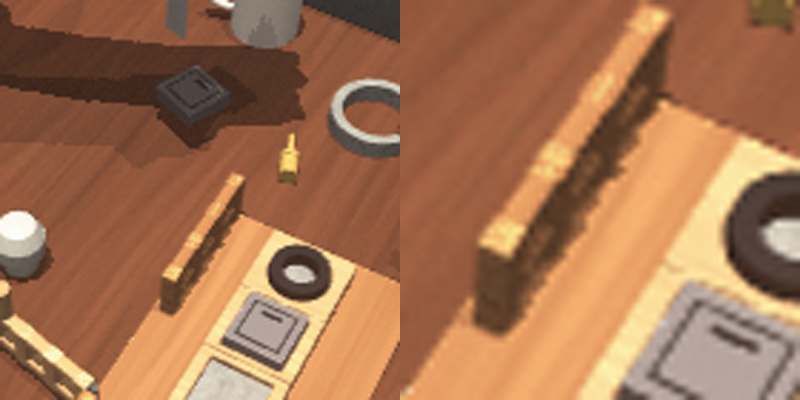

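The first cap sits flat in its square die (crop 265,330). The far cap seems to have been knocked: it is now at crop (193,92), so I'll re-measure it.

```bash
python3 - <<'E'
from h import *
for f in("scene0r","s6r","s7r","s8r"):
    im=cv2.imread(f"pics/{f}.png"); sub=im[125:165,265:315]; hsv=cv2.cvtColor(sub,cv2.COLOR_BGR2HSV)
    b=sub.astype(int); m=(np.abs(b[...,2]-b[...,0])<12)
    for c,s,l in blobs(sub,m,60,900):
        q=cv2.findContours(l,0,1)[0][0][:,0,:]+[265,125]
        W=np.array([pix2w("scene",*p,.018)[:2]*1000 for p in q]).astype(np.float32)
        r=cv2.minAreaRect(W); print(f,(c+[265,125]).round(1),s[4],np.round(r[0],1),np.round(r[1],1),round(r[2],1), pix2w("scene",*(c+[265,125]),.014)[:2])
im=cv2.imread("pics/s8r.png")[125:165,265:315]; cv2.imwrite("pics/s9.png",cv2.resize(im,None,fx=14,fy=14,interpolation=cv2.INTER_CUBIC))
E
```

```text
s6r [308.4 134.4] 236 [461.6 390.3] [ 45.5 111. ] 27.9 [0.4599727 0.4044895]
```

View pics/s9.png

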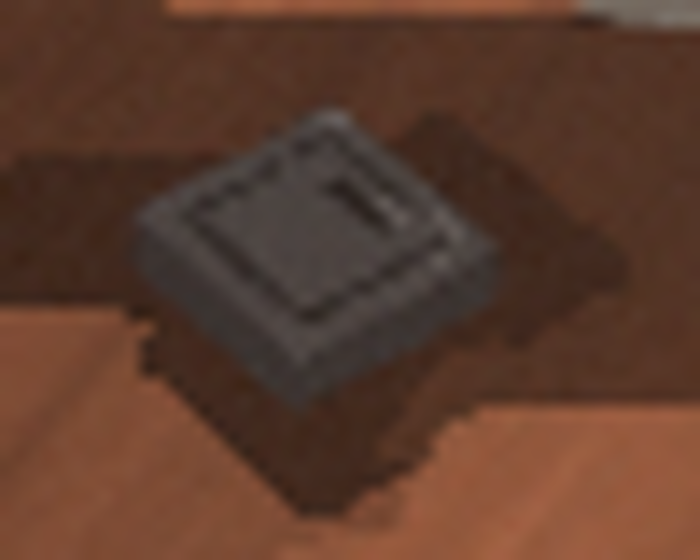

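```bash
python3 - <<'E'
from h import *
C=np.array([pix2w("scene",265+x/14-.5,125+y/14-.5,.018)[:2] for x,y in((135,228),(340,110),(492,248),(300,362))])
print(C.round(4),C.mean(0)); E=np.roll(C,-1,0)-C; print(np.linalg.norm(E,axis=1),np.degrees(np.arctan2(E[:,1],E[:,0]))%90)
o,M=st(); print(M.T@(np.r_[C.mean(0),.017]-o['tcp_pos']))
E
```

```text
[[0.3841 0.315 ]
 [0.4037 0.3742]
 [0.4554 0.3537]
 [0.4371 0.2989]] [0.42007895 0.33545528]
[0.06225736 0.05557323 0.05779043 0.05536405] [71.70277948 68.42063651 71.57096296 73.03310461]
41.4 [0.4436 0.3241 0.1561] phi 160.48 [-1.03  0.37  0.42  1.87 -0.18  0.94  0.71] F [-0.1 -0.1 -0.1] w 0.0936
[0.02593338 0.0029191  0.13907757]
```

```bash
python3 - <<'E'
from h import *
for p in((490,192),(472,188),(508,188)): print(pix2w("scene",p[0]*.64,p[1]*.64,0)[:2])
print(pix2w("top",165*.64,347*.64,.092)[:2])
E
```

```text
[0.44200308 0.47741345]
[0.40308933 0.46746588]
[0.46878791 0.51022158]
[0.42680551 0.48290473]
```

Emit:
drive_tool(moves=[[[0.026,0.003,0.03,0,0,0,100],[0,0,0.03,0,0,0,100],[0,0,0,0,0,0,100]]])

```text
time_s: 41.7
tcp_pos: [0.4182, 0.3347, 0.0935]
eef_rot: [-0.528, -3.094, 0.007]
wrist_force: [-0.1, 0.4, 1.0]
gripper_width: 0.0935
grip_force: 0.0
```

Emit:
drive_tool(moves=[[[0,0,0.03,0,0,0,100],[0,0,0.025,0,0,0,100],[0,0,0.015,0,0,0,100],[0,0,0.009,0,0,0,100],[0,0,0,0,0,0,40],[0,0,0,0,0,0,40],[0,0,0,0,0,0,40],[0,0,0,0,0,0,40],[0,0,0,0,0,0,40],[0,0,0,0,0,0,40]]])

```text
time_s: 42.7
tcp_pos: [0.4203, 0.3358, 0.0178]
eef_rot: [0.527, 3.097, 0.001]
wrist_force: [-1.0, -0.5, 7.5]
gripper_width: 0.0595
grip_force: 30.0
```

Emit:
drive_tool(moves=[[[0,0,0,0,0,0,100],[0,0,0,0,0,0,100],[0,0,0,0,0,0,100],[0,0,0,0,0,0,100],[0,0,0,0,0,0,100],[0,0,0,0,0,0,100]]])

```text
time_s: 43.3
tcp_pos: [0.4201, 0.3356, 0.0172]
eef_rot: [-0.527, -3.097, 0.0]
wrist_force: [0.5, 0.2, 0.6]
gripper_width: 0.0943
grip_force: 0.0
```

Emit:
drive_tool(moves=[[[0,0,-0.001,0,0,8.2,100],[0,0,0,0,0,8.2,100],[0,0,0,0,0,8.2,100],[0,0,0,0,0,8.2,100],[0,0,0,0,0,8.2,100],[0,0,0,0,0,8.2,100],[0,0,0,0,0,8.2,100],[0,0,0,0,0,8.2,100],[0,0,0,0,0,8.2,100],[0,0,0,0,0,8.2,100],[0,0,0,0,0,8,100],[0,0,0.001,0,0,0,100]]])

```text
time_s: 44.5
tcp_pos: [0.42, 0.3357, 0.0171]
eef_rot: [2.564, 1.814, -0.0]
wrist_force: [-0.4, -0.2, -0.3]
gripper_width: 0.0939
grip_force: 0.0
```

Emit:
drive_tool(moves=[[[0,0,0,0,0,0,100],[0,0,0,0,0,0,40],[0,0,0,0,0,0,40],[0,0,0,0,0,0,40],[0,0,0,0,0,0,40],[0,0,0,0,0,0,40],[0,0,0,0,0,0,40]]])

```text
time_s: 45.2
tcp_pos: [0.4201, 0.3356, 0.0173]
eef_rot: [-2.562, -1.818, 0.0]
wrist_force: [-0.3, 0.8, 1.2]
gripper_width: 0.0595
grip_force: 30.0
```

```bash
python3 -c "from h import *; st()"
```

```text
45.2 [0.4201 0.3356 0.0173] phi 70.7 [-1.29  0.66  0.72  1.98 -0.65  0.74 -0.51] F [-0.3  0.8  1.2] w 0.0595
```

Emit:
drive_tool(moves=[[[0,0,-0.01,0,0,0,40],[0,0,-0.03,0,0,0,40],[0,0,-0.05,0,0,0,40],[0,0,-0.05,0,0,0,40],[0,0,0,0,0,-7.3,40],[0,0,0,0,0,-7.3,40],[0,0,0,0,0,-7.4,40],[0,0,0,0,0,0,40]]])

```text
time_s: 46.0
tcp_pos: [0.4201, 0.3354, 0.158]
eef_rot: [-2.166, -2.275, -0.001]
wrist_force: [-0.0, 0.2, -0.6]
gripper_width: 0.0597
grip_force: 30.0
```

Emit:
drive_tool(moves=[[[-0.0374,0.0232,0,0,0,0,40],[-0.0374,0.0232,0,0,0,0,40],[-0.0374,0.0232,0,0,0,0,40],[-0.0374,0.0232,0,0,0,0,40],[-0.0374,0.0232,0,0,0,0,40],[-0.0374,0.0232,0,0,0,0,40],[-0.0374,0.0232,0,0,0,0,40],[-0.0374,0.0232,0,0,0,0,40],[-0.0374,0.0232,0,0,0,0,40],[0,0,0.02,0,0,0,40],[0,0,0,0,0,0,40],[0,0,0,0,0,0,40]]])

```text
time_s: 47.2
tcp_pos: [0.644, 0.0098, 0.1374]
eef_rot: [-2.17, -2.271, 0.001]
wrist_force: [-0.5, 0.5, -0.9]
gripper_width: 0.0596
grip_force: 30.0
```

```bash
python3 -c "
from h import *
o,M=st(); print(M.T@(np.array([.6443,.0091,.0365])-o['tcp_pos']))"
```

```text
47.2 [0.644  0.0098 0.1374] phi 92.6 [-0.59  0.65  0.77  1.65 -0.51  1.05  0.38] F [-0.5  0.5 -0.9] w 0.0596
[-0.00072664  0.00034885  0.10088882]
```

Emit:
drive_tool(moves=[[[-0.0007,0.0003,0.04,0,0,0,40],[0,0,0.035,0,0,0,40],[0,0,0.012,0,0,0,40],[0,0,0.004,0,0,0,40],[0,0,0.002,0,0,0,40],[0,0,0.002,0,0,0,40],[0,0,0.002,0,0,0,40],[0,0,0,0,0,0,40],[0,0,0,0,0,0,40]]])

```text
time_s: 48.1
tcp_pos: [0.6456, 0.0085, 0.0422]
eef_rot: [2.168, 2.272, 0.003]
wrist_force: [-5.1, 1.5, 12.1]
gripper_width: 0.0594
grip_force: 30.1
```

Emit:
drive_tool(moves=[[[0,0,0.001,0,0,0,40],[0,0,0.001,0,0,0,40],[0,0,0.001,0,0,0,40],[0,0,0,0,0,0,40]]])

```text
time_s: 48.5
tcp_pos: [0.6453, 0.0083, 0.0395]
eef_rot: [2.169, 2.272, 0.003]
wrist_force: [-9.6, 2.0, 21.3]
gripper_width: 0.0597
grip_force: 30.5
```

Emit:
drive_tool(moves=[[[0,0,-0.004,0,0,0,40],[0,0,-0.004,0,0,0,40],[0,0,0,0,0,0,40],[0,0,0,0,0,0,40],[0,0,0,0,0,0,40]]])

```text
time_s: 49.0
tcp_pos: [0.6447, 0.0085, 0.0451]
eef_rot: [-2.169, -2.273, 0.0]
wrist_force: [-0.2, 0.5, -1.6]
gripper_width: 0.0599
grip_force: 29.9
```

```bash
python3 -c "
from h import *
o,M=st(); print(M.T@(np.array([.6440,.0096,.0365])-o['tcp_pos']), o['eef_rot'], M[:,2])"
```

```text
49.0 [0.6447 0.0085 0.0451] phi 92.69 [-0.54  0.76  0.69  1.7  -0.59  0.91  0.44] F [-0.2  0.5 -1.6] w 0.0599
[ 0.00115964 -0.00064902  0.00864366] [-2.16861239e+00 -2.27299074e+00  3.60365778e-04] [-1.85733220e-04 -1.39880984e-04 -9.99999973e-01]
```

Emit:
drive_tool(moves=[[[0.0011,-0.0008,0,0,0,0,40],[0,0,0.002,0,0,0,40],[0,0,0.002,0,0,0,40],[0,0,0.001,0,0,0,40],[0,0,0,0,0,0,40],[0,0,0,0,0,0,40]]])

```text
time_s: 49.6
tcp_pos: [0.6439, 0.0094, 0.0403]
eef_rot: [2.169, 2.273, -0.0]
wrist_force: [0.9, -1.3, -1.9]
gripper_width: 0.0598
grip_force: 29.9
```

Emit:
drive_tool(moves=[[[0,0,0.001,0,0,0,40],[0,0,0.001,0,0,0,40],[0,0,0.001,0,0,0,40],[0,0,0,0,0,0,40]]])

```text
time_s: 50.0
tcp_pos: [0.6438, 0.0095, 0.0371]
eef_rot: [-2.169, -2.273, 0.0]
wrist_force: [0.6, 0.0, -0.5]
gripper_width: 0.0599
grip_force: 29.9
```

Emit:
drive_tool(moves=[[[0,0,0.001,0,0,0,40],[0,0,0.0005,0,0,0,40],[0,0,0,0,0,0,40]]])

```text
time_s: 50.3
tcp_pos: [0.644, 0.0095, 0.0361]
eef_rot: [2.169, 2.273, 0.0]
wrist_force: [-2.3, 0.6, 6.0]
gripper_width: 0.0596
grip_force: 29.9
```

Emit:
drive_tool(moves=[[[0,0,0,0,0,0,80],[0,0,0,0,0,0,80],[0,0,0,0,0,0,80],[0,0,0,0,0,0,80],[0,0,-0.04,0,0,0,80],[0,0,-0.045,0,0,0,80],[0,0,-0.045,0,0,0,80],[0,0,0,0,0,0,40]]])

```text
time_s: 51.1
tcp_pos: [0.6464, 0.0089, 0.1716]
eef_rot: [2.166, 2.269, 0.009]
wrist_force: [1.3, -0.5, -1.4]
gripper_width: 0.0698
grip_force: 0.0
```

Emit:
drive_tool(moves=[[[-0.0106,-0.0419,0,0,0,0,70],[-0.0106,-0.0419,0,0,0,0,70],[-0.0106,-0.0419,0,0,0,0,70],[-0.0106,-0.0419,0,0,0,0,70],[-0.0106,-0.0419,0,0,0,0,70],[0,0,0,0,0,-8.1,70],[0,0,0,0,0,-8.1,70],[0,0,0,0,0,-8.1,70],[0,0,0,0,0,-8.1,70],[0,0,0,0,0,-8.1,70]]])

```text
time_s: 52.1
tcp_pos: [0.437, -0.0532, 0.1657]
eef_rot: [1.24, 2.887, 0.0]
wrist_force: [-0.1, 0.7, 0.0]
gripper_width: 0.0656
grip_force: 0.0
```

Emit:
drive_tool(moves=[[[0,0,0,0,0,-8.1,70],[0,0,0,0,0,-8.1,70],[0,0,0,0,0,-8.1,70],[0,0,0,0,0,-8.1,70],[0,0,0,0,0,-8.4,70],[0,0,0,0,0,0,70],[0,0,0,0,0,0,70]]])

```text
time_s: 52.8
tcp_pos: [0.4371, -0.0534, 0.1657]
eef_rot: [0.172, 3.137, -0.0]
wrist_force: [0.4, 0.2, 0.2]
gripper_width: 0.0656
grip_force: 0.0
```

```bash
python3 - <<'E'
from h import *
o,M=st(); print(M.T@(np.array([.4373,-.0533,.0885])-o['tcp_pos']))
im=cap("scene","s10r.png"); print(w2pix("scene",[.438,-.053,.1]))
cv2.imwrite("pics/s10.png",cv2.resize(im[165:325,205:365],(600,600),interpolation=cv2.INTER_CUBIC))
E
```

```text
52.8 [ 0.4371 -0.0534  0.1657] phi 173.71 [-0.6   0.17  0.72  2.12 -0.15  0.9   1.67] F [0.4 0.2 0.2] w 0.0656
[-0.00021615  0.00012189  0.07722789]
[216.90098506 212.19066557]
```

View pics/s10.png

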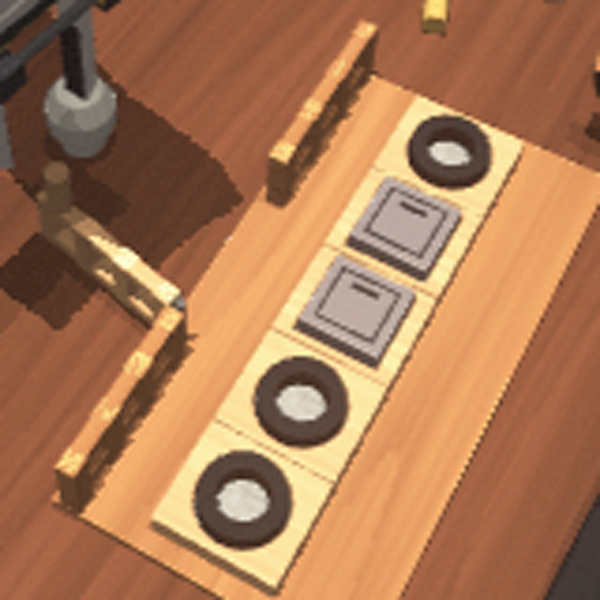

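All five pieces are seated flat, with rings at crop (450,152), (300,400) and (242,500) and caps at (403,225) and (355,308). The gate is still open with its knob at (55,175). Now I'll shut it.

Emit:
drive_tool(moves=[[[0,0,0.04,0,0,0,70],[0,0,0.025,0,0,0,70],[0,0,0.012,0,0,0,70],[0,0,0,0,0,0,40],[0,0,0,0,0,0,40],[0,0,0,0,0,0,40],[0,0,0,0,0,0,40]]])

```text
time_s: 53.55
tcp_pos: [0.4377, -0.0531, 0.0897]
eef_rot: [0.165, 3.136, 0.001]
wrist_force: [-0.1, 0.7, -0.3]
gripper_width: 0.0386
grip_force: 0.0
```

Emit:
drive_tool(moves=[[[-0.0006,0.012,0,0,0,6,40],[-0.0006,0.012,0,0,0,6,40],[-0.0006,0.012,0,0,0,6,40],[-0.0006,0.012,0,0,0,6,40],[-0.0006,0.012,0,0,0,6,40],[-0.0006,0.012,0,0,0,6,40],[-0.0006,0.012,0,0,0,6,40],[-0.0006,0.012,0,0,0,6,40],[-0.0006,0.012,0,0,0,6,40],[-0.0006,0.012,0,0,0,6,40],[-0.0006,0.012,0,0,0,6,40],[-0.0006,0.012,0,0,0,6,40]]])

```text
time_s: 54.75
tcp_pos: [0.5277, 0.0479, 0.0893]
eef_rot: [-1.982, -2.437, -0.001]
wrist_force: [-0.5, -0.5, 0.2]
gripper_width: 0.0375
grip_force: 0.3
```

Emit:
drive_tool(moves=[[[-0.0003,0.006,0,0,0,3,40],[-0.0003,0.006,0,0,0,3,40],[0,0.003,0,0,0,1.5,40],[0,0,0,0,0,0,40]]])

```text
time_s: 55.15
tcp_pos: [0.5424, 0.0493, 0.0891]
eef_rot: [2.132, 2.307, 0.0]
wrist_force: [-0.4, -1.1, -0.4]
gripper_width: 0.0375
grip_force: 0.0
```

```bash
python3 -c "
from h import *
o,M=st(); d=o['tcp_pos'][:2]-[.553,-.0635]; print(np.hypot(*d),np.degrees(np.arctan2(-d[0],d[1]))-2.67)"
```

```text
55.15 [0.5424 0.0493 0.0891] phi 94.5 [-0.84  0.61  0.91  1.94 -0.62  0.9   0.47] F [-0.4 -1.1 -0.4] w 0.0375
0.11328654087989665 2.70248742714948
```

Emit:
drive_tool(moves=[[[0,0.003,0,0,0,1,40],[0,0.003,0,0,0,1,40],[0,0.003,0,0,0,0,40],[0,0,0,0,0,0,40]]])

```text
time_s: 55.55
tcp_pos: [0.5515, 0.0496, 0.0888]
eef_rot: [2.172, 2.269, 0.0]
wrist_force: [0.0, -0.3, 0.8]
gripper_width: 0.0374
grip_force: 0.0
```

Emit:
drive_tool(moves=[[[0,0.002,0,0,0,0,40],[0,0.001,0,0,0,0,40],[0,0,0,0,0,0,40]]])

```text
time_s: 55.85
tcp_pos: [0.5542, 0.0498, 0.0888]
eef_rot: [2.172, 2.269, -0.0]
wrist_force: [-0.7, -0.0, 0.6]
gripper_width: 0.0376
grip_force: 0.0
```

Emit:
drive_tool(moves=[[[0,0.001,0,0,0,0,40],[0,0.001,0,0,0,0,40],[0,0,0,0,0,0,40]]])

```text
time_s: 56.15
tcp_pos: [0.5562, 0.0499, 0.0888]
eef_rot: [2.172, 2.269, -0.0]
wrist_force: [0.5, 0.8, -0.7]
gripper_width: 0.0376
grip_force: 0.0
```

Emit:
drive_tool(moves=[[[0,0.001,0,0,0,0,40],[0,0.001,0,0,0,0,40],[0,0,0,0,0,0,40]]])

```text
time_s: 56.45
tcp_pos: [0.5568, 0.0499, 0.0885]
eef_rot: [-2.171, -2.267, 0.003]
wrist_force: [-9.8, 0.3, 7.5]
gripper_width: 0.0376
grip_force: 5.1
```

Emit:
drive_tool(moves=[[[0,0.001,0,0,0,0,40],[0,0.001,0,0,0,0,40],[0,0,0,0,0,0,40]]])

```text
time_s: 56.75
tcp_pos: [0.5572, 0.05, 0.0883]
eef_rot: [-2.169, -2.265, 0.006]
wrist_force: [-22.4, 0.9, 17.6]
gripper_width: 0.0381
grip_force: 11.0
```

Emit:
drive_tool(moves=[[[0,-0.004,0,0,0,0,40],[0,-0.007,0,0,0,0,40],[0,0,0,0,0,0,40],[0,0,-0.03,0,0,0,40],[0,0,-0.04,0,0,0,40],[0,0,-0.05,0,0,0,40],[0,-0.04,0,0,0,0,40],[0,-0.04,0,0,0,0,40],[0,-0.04,0,0,0,0,40],[0,0,0,0,0,0,40],[0,0,0,0,0,0,40]]])

```text
time_s: 57.85
tcp_pos: [0.4355, 0.0457, 0.2102]
eef_rot: [-2.171, -2.269, -0.004]
wrist_force: [-0.1, -0.6, 0.0]
gripper_width: 0.0374
grip_force: 0.0
```

```bash
python3 - <<'E'
from h import *
st(); im=cap("scene","s11r.png")
# gate check: knob location by matching knob template from scene0, and piece stability vs s10
b=cv2.imread("pics/s10r.png")
tpl=cv2.imread("pics/scene0r.png")[196:210,263:274]
r=cv2.matchTemplate(im[185:225,245:300],tpl,cv2.TM_CCOEFF_NORMED); _,mx,_,loc=cv2.minMaxLoc(r); c=np.array(loc)+[245,185]+[5.5,5]
print("knob match",mx,c,"expected shut",w2pix("scene",[.5476,.0514,.1]),"(start was ~268.5,201.2)")
print("dies diff",cv2.absdiff(im[195:310,285:345],b[195:310,285:345]).mean())
E
```

```text
57.85 [0.4355 0.0457 0.2102] phi 92.53 [-1.28  0.16  1.22  2.09 -0.18  1.01  0.08] F [-0.1 -0.6  0. ] w 0.0374
knob match 0.7694178819656372 [275.5 204. ] expected shut [276.04598944 203.33171034] (start was ~268.5,201.2)
dies diff 1.056280193236715
```

Knob is at its shut position and the pieces are undisturbed. Let it settle, then hand in.

Emit:
drive_tool(moves=[[[0,0,0,0,0,0,40],[0,0,0,0,0,0,40],[0,0,0,0,0,0,40],[0,0,0,0,0,0,40],[0,0,0,0,0,0,40]]])

```text
time_s: 58.4
tcp_pos: [0.4354, 0.0445, 0.2096]
eef_rot: [2.174, 2.267, -0.002]
wrist_force: [-0.4, 0.3, 0.7]
gripper_width: 0.0376
grip_force: 0.0
```

```bash
python3 -c "
from station import order; print(order.close_job())"
```

```text
the job is handed in; nothing more can be done
None
```

I opened the gate about 80°, seated all three rings and both caps flat in dies of their own, shut the gate against its stop, and handed the job in at about 58 s; no verdict came back.

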